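Ready the ice maker: tray round the right way, size wheel to the clip

ROBOT

A 7-joint arm with a two-finger parallel gripper is mounted at the origin on the work surface. World frame = base frame: x ahead of the robot, y to its left, z up, the work surface at z = 0. Lengths are in mm, angles in rad, forces in N, time in s.
With the tool pointing down it reaches from about 400 to 875 mm from the base axis. Payload 4.4 kg.
Tool frame: the origin (TCP) lies on the centre line of the jaws, within the pads' length; the fingertips stand 25 mm ahead of it and the grasp point (between the pads) lies 6 mm ahead of it (ctrl.finger_overhang is the distance from the TCP to the fingertips, in mm); z points along the fingers, y is the line along which they close (so a half turn about z gives the same grasp; the last joint's range is limited). The gripper opens to 85 mm and grips with 20 to 120 N. Pads are 22 mm wide; open, the fingers measure 114 mm over their backs; the gripper's body (76 mm by 85 mm) begins 54 mm behind the grasp point. The pads swing forward as they close: fully open they stand 13 mm farther back than shut.
Start: joints at [1.118, 0.628, 0.038, 1.517, -0.027, 0.996, -0.02], TCP at [245.225, -601.982, 256.313] pointing down, gripper open.
Joint ranges: [-3.06, 3.06], [-0.37, 2.12], [-1.25, 1.32], [0.18, 2.47], [-1.1, 4.24], [0.23, 1.98], [-2.94, 2.94]. Speed limits (rad/s): [2.57, 2.57, 3.14, 3.14, 3.14, 3.14, 3.14].

INTERFACE

Orientations are given as [roll, pitch, yaw] about the fixed x, y, z axes, in that order (R = Rz(yaw) Ry(pitch) Rx(roll)).
In Python, from cell import ctrl gives the robot as it stands. The module is installed in compiled form; this text tells all that it offers.
- The arm moves only by the tool play_rows, never from a script. Its argument "targets" is a list of rows, each a list of 5 numbers: the closure, from 0 (fully open) to 1 (shut), then the shift along the tool's x, y, z in cm, then the turn about the tool's z in degrees. In form: [[gripper, dx, dy, dz, spin], ...]. A call has 1 to 10 rows; each row is the pose to reach, as a shift and turn from the pose commanded when the call began, along the tool's axes at that moment; what a row does not reach only later rows make up. A row lasts 1/10 s, in which the tool goes at most 50 mm and 8.59 degrees, less where a joint would pass 70% of its speed; a pose out of reach is approached as far as the arm can. A call with a gripper value outside its range is refused whole. The fingers move at their own pace and stop on an object; the grip force is fixed at half the most. Time passes only in rows, so rows that repeat a pose let the fingers close. It gives the time, the measured TCP pose, the force, the opening and the grip force at its end, in the units of the state.
- ctrl.read_state(): the state, without advancing time (a new reading comes with each control period).
- ctrl.get_image(name): name is "scene" or "top" or "wrist"; returns (picture, depth): 420x560x3 uint8, red, green, blue; 420x560 float32, mm along the optical axis (not along the pixel's ray), 0 where there is no reading.
- ctrl.calibration(name): a dict with "vfov" (degrees; the focal length in pixels is half the picture's height over the tangent of half this angle, whatever the lens; pixels are square), "cx", "cy" (the principal point, pixels), "extrinsics" (4x4, takes a point from camera to world coordinates); the wrist camera has in their place "mount" (4x4, takes a point from camera to tool coordinates, whose origin is the TCP and whose axes are the flange's). Camera axes: x right, y down, z forward; pixel columns grow to the right and rows downward; lengths in mm; the calibration is good to about 2 mm. The wrist camera is an equidistant fisheye: a pixel r from the principal point sees the ray r / f radians off the axis. A picture is of the moment at which its call begins: read the wrist's pose just before it. calibration takes no time and is no camera call.
- ctrl.finish_job(): hands the job in; it is judged then, once.
Trained networks look in the newest picture that a camera, given by its name, has taken for a name from the list of things; names that differ only in an ending like _2 or _b are one class to them, and where a whole thing is asked for, a point or a joint stands for the part that bears it (a point fixed in the world has none). Each returns a list of dicts, best first, with "confidence" (0 to 1); they miss things now and then, are a little off and sometimes report something else, mostly with a low value. They report only what shows in the picture. A call takes as long as a camera call. They do not tell look-alikes from the thing itself.
- ctrl.search_frame(camera, name): "bbox" ([left, top, right, bottom] in pixels, round what is visible of it).
- ctrl.trace(camera, name): "pixels" (420x560 bool, what is visible of it) and "bbox" ([left, top, right, bottom] in pixels, round what is visible of it).
The state is a dict: "clock": time; "qpos": joint angles; "qd": joint speeds; "tau": joint torques, N m; "eef_pos": TCP position; "tool_rot": TCP orientation; "force": force on the tool from outside, world axes, zero at the start; "torque": the same for the moment, N m; "width": finger opening in mm; "gripper_force": force on a finger pad.
Only numpy, scipy, OpenCV 4.12 (cv2) and the standard library are available. Lean on these libraries where they do the work, as an engineer would, in place of code of your own. Each camera call takes 0.05 s, during which the arm holds its last target. There are 200 camera calls.

TASK

The ice tray sits back to front in the ice maker, its upright splash guard blocking the fill spout. First lift the tray clear of its well, turn it half round and lower it fully home again (without dropping it), so that the guard is at the front, away from the spout; then turn the size wheel until the pointer on its rim stands squarely opposite the middle of the small setting clip behind the wheel. Leave the glassware and the dropper bottle standing where they are.

Things in the scene. Friction and masses are not known exactly. Their poses are not given: they have to be found in the camera images.
- ice_maker: Low aluminium ice maker, 240 (its x) x 380 (y) x 110 mm high, fixed. Origin: centre of its underside at shelf level; x points to its back (its front has a grille and a dark panel), y to its left, z up. Flat top with an open well in the left half and the size wheel on the right half (upright axis at x 0, y -100 mm). Nothing overhangs the well or the wheel.
- well_floor (a point): Centre of the well's floor, at (0, 85, 74) mm in the ice maker's frame. The well measures 174 (along x) x 106 (along y) mm and is 36 mm deep; the top 8 mm of its mouth slopes outward 6 mm on every side as a lead-in.
- spout (a point): Outlet of the fill spout, a bent steel tube of 12 mm diameter standing on the top face just behind the well; the outlet lies at (99, 85, 140) mm in the ice maker's frame, 12 mm behind the well's edge; the tube's top is at 146 mm.
- ice_tray: Loose pewter-grey plastic ice tray, 168 (its x) x 100 (y) mm, rim 36 mm high, 0.2 to 0.35 kg. Origin: centre of its underside; x points to the end with the splash guard, z up. Home in the well it rests on the floor, rim flush with the machine's top, 3 mm play each side. It starts home but with its x pointing to the machine's back; it must end pointing to the front.
- fin_top (a point): Middle of the top edge of the tray's grip fin, at (0, 0, 76) mm in the tray's frame. The fin stands over the tray's centre, 70 mm long along the tray's x, 14 mm thick along y, rising 40 mm above the rim: the place to grip the tray.
- guard_top (a point): Middle of the top edge of the tray's splash guard, at (80, 0, 67) mm in the tray's frame. The guard is an upright plate on the tray's +x end, 6 mm thick, 80 mm wide, rising 31 mm above the rim.
- size_wheel (a joint): Angle of the size wheel, rad: 0 when its pointer points straight to the ice maker's back (+x), growing counter-clockwise seen from above; stops at -1.75 and 1.75. Light even friction (0.06 N m); it stays where it is left. Spoked black wheel, rim 124 mm across, rim top 24 mm above the machine's top face.
- hub_top (a point): Centre of the top of the wheel's round hub, on the wheel's axis, 70 mm above the machine's top face (180 mm above the shelf). The hub is an upright cylinder of 44 mm diameter, standing 46 mm above the rim: the place to grip and turn the wheel.
- pointer_tip (a point): Outer end of the pointer, a black fin 8 mm wide on the wheel's rim reaching out to 80 mm from the axis, its top 34 mm above the machine's top face; this point is on the fin's centre line, 30 mm above the top face.
- rim_clip: Setting clip, a small dark steel blade standing on the machine's top face behind the wheel, just outside the pointer's circle; fixed, at a different place round the rim each time. Origin on the wheel's axis at the machine's top face; x points from the axis to the middle of the blade.
- clip_blade (a point): Middle of the blade's face towards the wheel, 84 mm from the axis, 30 mm above the machine's top face. The blade is 16 mm wide along the rim, 10 mm thick, 38 mm high.
- decanter: Empty glass decanter, 198 mm high, 110 mm wide at the foot, standing loose to the right of the ice maker. Origin: centre of its underside.
- tumbler: Heavy crystal tumbler, 95 mm high, 84 mm across, standing loose to the left of the ice maker. Origin: centre of its underside.
- dropper_bottle: Small closed amber glass dropper bottle, 105 mm high, 44 mm across, standing loose behind the ice maker. Origin: centre of its underside.
Not all that is in view belongs to the job. Of the things like the dropper_bottle, leave any that is pink; of the rest the smaller one is meant.

How it is judged (in metres and radians):
On the way, in this order (a step that is already met when the one before it is completed fails the run):
1. the tray is lifted clear of the well (its underside above the machine's top) (z of ice_tray in the frame of ice_maker above 0.112 m), for 0.1 s.
2. the tray is home in the well with its guard at the front (z of ice_tray in the frame of ice_maker below 0.078 m and x of ice_tray in the frame of ice_maker between -0.007 and 0.007 m and x of guard_top in the frame of ice_maker below -0.07 m and contact force between the fingers and ice_tray below 0.5 N), for 0.2 s.
3. the wheel's pointer stands opposite the clip (y of pointer_tip in the frame of rim_clip between -0.008 and 0.008 m and x of pointer_tip in the frame of rim_clip above 0.06 m), for 0.2 s.
At the end, for the whole second after the job is handed in: Tray at rest on the well floor (within 4 mm in height, 7 mm lengthwise), splash guard at the front; wheel still, pointer tip within 8 mm sideways of the middle of the clip blade; decanter, tumbler and dropper bottle upright within 20 mm of their starts (all of step 3 and z of ice_tray in the frame of ice_maker below 0.078 m and x of ice_tray in the frame of ice_maker between -0.007 and 0.007 m and x of guard_top in the frame of ice_maker below -0.07 m and distance of each of decanter, tumbler, dropper_bottle from where it was at the start of the episode below 0.02 m and angle between each of decanter, tumbler, dropper_bottle's own z axis and vertical below 0.15 rad and linear speed of ice_tray below 0.02 m/s and velocity of joint size_wheel between -0.05 and 0.05 rad/s); the robot touches nothing.
It fails at once if the tray is let fall (faster than 0.6 m/s out of the fingers) (linear speed of ice_tray above 0.6 m/s and contact force between the fingers and ice_tray below 0.1 N).
It fails at once if the decanter, tumbler or dropper bottle is knocked over or pushed more than 30 mm (distance of any of decanter, tumbler, dropper_bottle from where it was at the start of the episode above 0.03 m or angle between any of decanter, tumbler, dropper_bottle's own z axis and vertical above 0.5 rad).
It also fails if it takes over 64 s, if anything falls off the work surface, if the arm or the gripper's body presses on something with over 40 N, if the wrist force passes 120 N, or if a joint passes its speed limit or range.

## Working session

There is one attempt and no reset: what is moved stays moved. The work goes in short steps, Python scripts to look and compute and a tool call to move; the robot and the scene stay as the last step left them, time stands still between calls to the robot, and variables do not carry over. Pictures are saved under pics/ and viewed, at most 10 in all, crops included, and the job is handed in when it is done.

Besides the shell and the picture viewer there is one more tool, called after "Emit:" as a command line: name --pt "numbers of a row" for each row, then --argument value for the rest. play_rows: Moves the arm, as the interface text tells. Its arguments: {"type":"object","properties":{"targets":{"type":"array"}},"required":["targets"]}

```bash
mkdir -p pics; cat > h.py <<'E'
import numpy as np, cv2
from cell import ctrl
def K(n):
    c=ctrl.calibration(n); return 210/np.tan(np.radians(c["vfov"])/2),c["cx"],c["cy"],c
def cloud(n,d):
    f,cx,cy,c=K(n); v,u=np.mgrid[:420,:560]
    p=np.stack([(u-cx)/f*d,(v-cy)/f*d,d],-1); E=np.array(c["extrinsics"])
    return p@E[:3,:3].T+E[:3,3]
def save(n,img): cv2.imwrite("pics/"+n+".png",cv2.cvtColor(img,cv2.COLOR_RGB2BGR))
E
python3 - <<'E'
from h import *
s=ctrl.read_state(); print(s["eef_pos"],s["tool_rot"],s["clock"])
for n in("scene","top"):
    im,d=ctrl.get_image(n); save(n,im); P=cloud(n,d); np.savez(n+".npz",im=im,d=d,P=P)
    print(n,np.round(ctrl.calibration(n)["extrinsics"],3).tolist())
    for t in("ice_maker","ice_tray","fin_top","guard_top","hub_top","pointer_tip","rim_clip","decanter","tumbler","dropper_bottle"):
        for r in ctrl.trace(n,t)[:4]:
            m=r["pixels"]&(d>0); q=P[m]
            print(t,round(r["confidence"],2),np.round(r["bbox"]).tolist(),m.sum(),np.median(q,0).round() if len(q) else "",np.percentile(q,98,axis=0).round() if len(q) else "")
E
```

```text
[ 245.000299   -601.43155777  255.39654493] [-3.13971159e+00  6.27306707e-06  3.86759477e-01] 0.0
scene [[-0.497, 0.58, -0.645, 1365.843], [0.868, 0.341, -0.362, 427.848], [0.01, -0.74, -0.673, 878.941], [0.0, 0.0, 0.0, 1.0]]
ice_maker 0.82 [180.0, 141.0, 366.0, 294.0] 13782 [646. -20. 108.] [758. 180. 158.]
ice_tray 0.59 [254.0, 186.0, 339.0, 245.0] 2535 [627.  61. 105.] [708. 117. 149.]
ice_tray 0.29 [212.0, 146.0, 264.0, 187.0] 1147 [ 584. -114.  133.] [628. -64. 180.]
ice_tray 0.21 [182.0, 145.0, 366.0, 298.0] 13372 [647. -20. 108.] [758. 180. 160.]
fin_top 0.77 [256.0, 189.0, 341.0, 242.0] 2510 [626.  61. 105.] [708. 119. 149.]
guard_top 0.85 [250.0, 189.0, 339.0, 246.0] 2632 [626.  61. 105.] [710. 120. 149.]
hub_top 0.73 [213.0, 147.0, 268.0, 186.0] 1144 [ 584. -113.  133.] [629. -64. 180.]
hub_top 0.72 [181.0, 144.0, 366.0, 297.0] 13548 [647. -19. 108.] [758. 180. 159.]
pointer_tip 0.64 [212.0, 147.0, 264.0, 190.0] 1156 [ 584. -114.  133.] [628. -64. 180.]
rim_clip 0.74 [219.0, 182.0, 236.0, 201.0] 161 [ 660. -101.  122.] [669. -91. 148.]
decanter 0.76 [174.0, 113.0, 208.0, 19
[... 1340 characters left out ...]
 [619. -65. 183.]
rim_clip 0.48 [324.0, 210.0, 334.0, 222.0] 91 [ 652. -100.  118.] [666. -90. 151.]
decanter 0.7 [384.0, 243.0, 439.0, 283.0] 1736 [ 542. -291.   91.] [ 590. -256.  200.]
decanter 0.23 [310.0, 228.0, 364.0, 282.0] 1249 [ 561. -122.  134.] [621. -65. 183.]
tumbler 0.62 [164.0, 184.0, 199.0, 218.0] 928 [711. 273.  53.] [740. 301.  97.]
tumbler 0.21 [309.0, 228.0, 371.0, 279.0] 1211 [ 561. -121.  134.] [619. -65. 183.]
dropper_bottle 0.76 [322.0, 144.0, 338.0, 164.0] 332 [ 827. -115.   69.] [850. -98. 107.]
dropper_bottle 0.72 [232.0, 141.0, 258.0, 173.0] 608 [809. 102.  98.] [839. 134. 148.]
dropper_bottle 0.53 [286.0, 149.0, 300.0, 173.0] 305 [810. -16.  71.] [834.   3. 108.]
```

```bash
python3 - <<'E'
from h import *
z=np.load("top.npz"); im,P,d=z["im"],z["P"],z["d"]
save("topcrop",cv2.resize(im[130:330,150:450],None,fx=2.6,fy=2.6,interpolation=cv2.INTER_CUBIC))
s=np.load("scene.npz")
save("scenecrop",cv2.resize(s["im"][100:340,140:420],None,fx=2.5,fy=2.5,interpolation=cv2.INTER_CUBIC))
for n,Q,dd in(("top",P,d),("scene",s["P"],s["d"])):
    box=(dd>0)&(Q[...,0]>420)&(Q[...,0]<790)&(Q[...,1]>-240)&(Q[...,1]<225)
    def sel(a,b,ex=None):
        m=box&(Q[...,2]>a)&(Q[...,2]<b); return Q[m][:,:2].astype(np.float32)
    print(n,"top",cv2.minAreaRect(sel(104,116)))
    for nm,a,b in(("146-154",146,155),("139-147",139,148),("hub",174,187),("rim",128,139)):
        p=sel(a,b)
        for side in(-1,1):
            q=p[p[:,1]*side>-20*side]
            if len(q)>5: print(nm,side,len(q),[np.round(x,1) for x in cv2.minAreaRect(q)],q.mean(0))
E
```

```text
top top ((591.3295288085938, -26.565017700195312), (380.82818603515625, 240.4390106201172), 74.21772003173828)
146-154 -1 41 [array([ 589.6, -122.5]), array([124.4,  81.2]), np.float64(48.3)] [ 614.2153  -114.89256]
146-154 1 182 [array([647.6,  45. ]), array([ 13.9, 138.3]), np.float64(74.2)] [617.9081    53.262222]
139-147 -1 65 [array([ 587.1, -126. ]), array([126.1,  84.2]), np.float64(52.0)] [ 591.5493  -154.41167]
139-147 1 131 [array([658.6,  53.5]), array([ 73.7, 141. ]), np.float64(56.6)] [682.0361    33.912354]
hub -1 292 [array([ 563.9, -121.4]), array([40.8, 41.1]), np.float64(0.0)] [ 563.6975   -121.556145]
rim -1 870 [array([ 568.7, -124.2]), array([121.2, 132.5]), np.float64(66.2)] [ 563.71606 -120.52471]
rim 1 44 [array([644. ,  31.3]), array([122.6,  73.7]), np.float64(2.5)] [674.73      40.972897]
scene top ((595.717041015625, -26.352798461914062), (385.6046142578125, 245.72218322753906), 74.07176971435547)
146-154 -1 67 [array([ 613.2, -105. ]), array([92.1, 40.5]), np.float64(19.4)] [ 602.0344  -110.40915]
146-154 1 143 [array([650.4,  47.8]), array([ 15.8, 131.2]), np.float64(75.3)] [622.6232    55.372143]
139-147 -1 128 [array([ 620.6, -140.9]), array([ 96.1, 100.6]), np.float64(10.8)] [ 605.79034 -130.55197]
139-147 1 199 [array([659.7,  34.2]), array([138.7,  75.6]), np.float64(0.6)] [663.5573    45.904484]
hub -1 179 [array([ 570.8, -121.6]), array([44.5, 42.4]), np.float64(63.4)] [ 572.20905  -119.722145]
rim -1 584 [array([ 578.5, -123.6]), array([123.6, 135.3]), np.float64(63.7)] [ 586.0573  -116.33583]
rim 1 230 [array([665.2,  57.2]), array([ 76.8, 140.6]), np.float64(52.8)] [673.45844   43.241413]
```

View pics/topcrop.png

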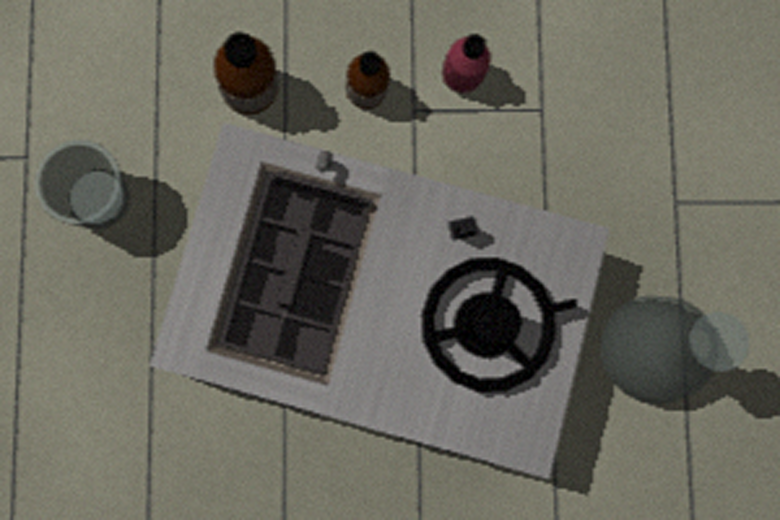

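View pics/scenecrop.png

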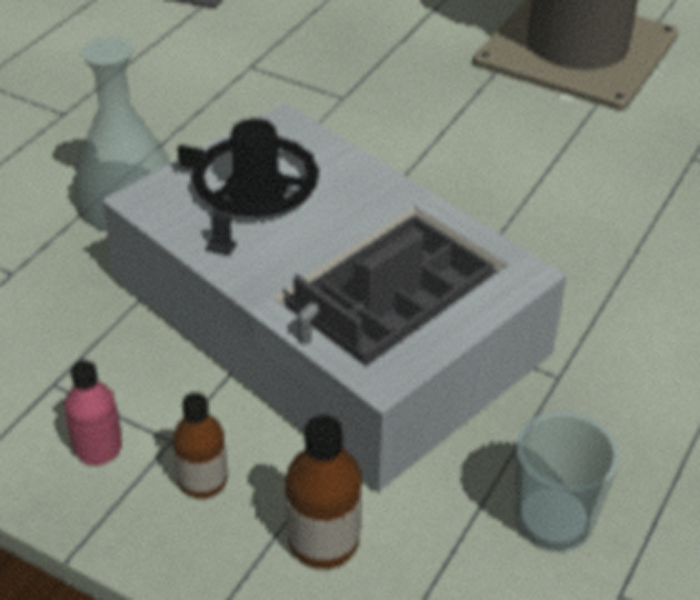

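The top crop shows the tray with its guard at the back by the spout (325,160), the wheel (488,325), its pointer tip (575,303) and the clip (463,228). The measured sizes match the description: 381 x 240 machine, hub about 41 mm across.

Candidates for dropper_bottle: large amber (245,70), small amber (368,80), pink (467,65). I choose the small amber one, which none of the moves come near. There is only one tray fin, hub and clip; the networks' other hits for these were the wheel, the decanter and the clip.

Emit:
play_rows --pt "0 5 -4 -4 8" --pt "0 10 -8 -5 16" --pt "0 15 -12 -5 20" --pt "0 18 -14 -5 20" --pt "0 22 -17 -5 20" --pt "0 26 -20 -5 20" --pt "0 30 -23 -5 20" --pt "0 30 -23 -5 20" --pt "0 30 -23 -5 20" --pt "0 30 -23 -5 20"

```text
clock: 2.1
eef_pos: [436.7, -275.2, 306.5]
tool_rot: [3.141, -0.0, 0.04]
force: [-0.9, -1.1, -0.0]
width: 85.4
gripper_force: 0.0
```

```bash
cat >> h.py <<'E'
from scipy.spatial.transform import Rotation as Ro
def go(x,y,z,yawdeg):
    s=ctrl.read_state(); R=Ro.from_euler("xyz",s["tool_rot"]); p=np.array(s["eef_pos"])
    d=R.inv().apply(np.array([x,y,z])-p)/10
    yaw=np.degrees(s["tool_rot"][2]); print("pos",p.round(1),"yaw",round(yaw,1),"rot",np.round(s["tool_rot"],3),"q",np.round(s["qpos"],2),"t",s["clock"])
    print("move cm",d.round(2),"spin",round((yaw-yawdeg+180)%360-180,1))
E
python3 -c "
from h import *
go(614,55,300,-15.8)"
```

```text
pos [ 436.7 -275.2  306.5] yaw 2.3 rot [ 3.141 -0.     0.04 ] q [ 0.44  0.38  0.1   1.82 -0.04  0.94 -0.98] t 2.1
move cm [ 19.04 -32.28   0.64] spin 18.1
```

Emit:
play_rows --pt "0 2.5 -4 0 6" --pt "0 5 -8 0 12" --pt "0 7.5 -12 0 18" --pt "0 10 -16 0 18" --pt "0 12 -20 0 18" --pt "0 15 -25 0 18" --pt "0 17 -29 0.5 18" --pt "0 19 -32.3 0.5 18" --pt "0 19 -32.3 0.5 18" --pt "0 19 -32.3 0.5 18"

```text
clock: 3.1
eef_pos: [614.2, 52.9, 300.8]
tool_rot: [3.14, 0.0, -0.277]
force: [-0.5, -1.0, -0.5]
width: 85.0
gripper_force: 0.0
```

```bash
cat >> h.py <<'E'
def wcloud():
    s=ctrl.read_state(); im,d=ctrl.get_image("wrist"); f,cx,cy,c=K("wrist")
    v,u=np.mgrid[:420,:560]; dx,dy=u-cx,v-cy; r=np.hypot(dx,dy)+1e-9; th=r/f
    t=np.tan(np.minimum(th,1.45))/r*d
    p=np.stack([dx*t,dy*t,d],-1); M=np.array(c["mount"]); p=p@M[:3,:3].T+M[:3,3]
    return im,d,Ro.from_euler("xyz",s["tool_rot"]).apply(p.reshape(-1,3)).reshape(p.shape)+s["eef_pos"]
E
python3 - <<'E'
from h import *
go(614,55,300,-15.8)
im,d,P=wcloud(); save("w1",im); np.savez("w1.npz",im=im,d=d,P=P)
print(np.round(ctrl.calibration("wrist")["mount"],3).tolist())
c=np.array([614,55]);t=np.radians(-15.8);A=np.array([[np.cos(t),-np.sin(t)],[np.sin(t),np.cos(t)]])
L=(P[...,:2]-c)@A; Z=P[...,2]
for r in("hub_top","rim_clip","fin_top"):
    for o in ctrl.search_frame("wrist",r)[:2]: print(r,np.round(o["bbox"]),o["confidence"])
m=(d>0)&(abs(L[...,0])<60)&(abs(L[...,1])<45)&(Z>140)&(Z<160)
q=L[m]; print("fin",m.sum(),Z[m].mean(),q.min(0),q.max(0),np.percentile(q,[3,97],axis=0).round(1), cv2.minAreaRect(q.astype(np.float32)))
m=(d>0)&(L[...,0]>-130)&(L[...,0]<130)&(L[...,1]<130)&(L[...,1]>-320)&(abs(Z-110)<4)
print("top",m.sum(),Z[m].mean(),cv2.minAreaRect(P[m][:,:2].astype(np.float32)))
for zz,n in((180,"hub"),(144,"ptr"),(134,"rim"),(148,"clip")):
    m=(d>0)&(L[...,1]<-90)&(L[...,1]>-320)&(abs(L[...,0])<120)&(abs(Z-zz)<3)
    if m.sum()>5:q=P[m][:,:2].astype(np.float32);print(n,m.sum(),cv2.minAreaRect(q),q.mean(0),cv2.minEnclosingCircle(q))
E
```

```text
pos [614.2  52.9 300.8] yaw -15.9 rot [ 3.14   0.    -0.277] q [-0.2   0.54  0.11  1.56 -0.06  1.05 -1.92] t 3.1
move cm [-0.08 -0.19  0.08] spin -0.1
[[0.0, -0.953, -0.302, 76.241], [1.0, 0.0, -0.0, -0.585], [0.0, -0.302, 0.953, -117.594], [0.0, 0.0, 0.0, 1.0]]
hub_top [401. 128. 516. 245.] 0.81
hub_top [509. 116. 559. 189.] 0.53
rim_clip [397. 130. 515. 244.] 0.74
rim_clip [398.  89. 443. 115.] 0.64
fin_top [218.  92. 324. 262.] 0.92
fin_top [162.  57. 514. 287.] 0.66
fin 1283 149.75489493256762 [-32.20986918  -5.84009085] [37.37325266  7.9188295 ] [[-29.6  -5.7]
 [ 36.2   7.3]] ((2.5838394165039062, 1.0521478652954102), (69.59197235107422, 13.684720039367676), 0.08676796406507492)
top 48057 109.9264329796433 ((592.53369140625, -25.7066650390625), (382.64288330078125, 241.4851837158203), 74.24037170410156)
hub 1364 ((565.8638305664062, -120.8107681274414), (42.956756591796875, 42.20069122314453), 48.56128692626953) [ 567.20215  -119.544136] ((566.0608520507812, -121.15345001220703), 22.218791961669922)
ptr 345 ((615.6119384765625, -137.3359832763672), (100.78685760498047, 100.88972473144531), 14.92565631866455) [ 593.03784 -140.41518] ((608.3978881835938, -138.91725158691406), 65.65424346923828)
rim 2969 ((574.3307495117188, -113.88946533203125), (133.4387664794922, 125.22132110595703), 51.14140701293945) [ 576.6225   -109.767105] ((582.7388916015625, -119.77044677734375), 77.63334655761719)
clip 329 ((616.1498413085938, -134.06642150878906), (100.78429412841797, 99.55455017089844), 17.89082908630371) [ 618.8612 -106.0897] ((608.4097290039062, -137.00619506835938), 64.34767150878906)
```

View pics/w1.png

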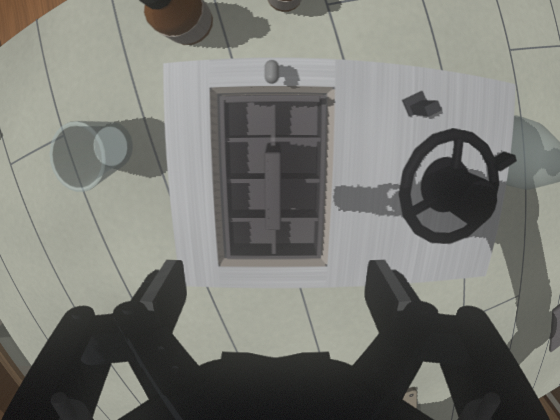

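The wrist picture shows the fin spanning (272,150)–(272,228), aligned with the jaws, the clip at about (415,102), and the pointer at (508,158). The fin's measured size is 69.6 x 13.7 at z 150, which is correct. Descending.

Emit:
play_rows --pt "0 0.15 -0.3 4 0" --pt "0 0.15 -0.3 8 0" --pt "0 0.15 -0.3 11 0" --pt "0 0.15 -0.3 13 0" --pt "0 0.15 -0.3 14.5 0" --pt "0 0.15 -0.3 15.5 0" --pt "0 0.15 -0.3 16 0" --pt "0 0.15 -0.3 16 0" --pt "0 0.15 -0.3 16 0"

```text
clock: 4.2
eef_pos: [616.8, 56.3, 142.2]
tool_rot: [-3.141, -0.001, -0.277]
force: [0.4, -0.2, 0.3]
width: 85.1
gripper_force: 0.0
```

Emit:
play_rows --pt "0.5 0 0 0 0" --pt "1 0 0 0 0" --pt "1 0 0 0 0" --pt "1 0 0 0 0" --pt "1 0 0 0 0" --pt "1 0 0 0 0" --pt "1 0 0 0 0" --pt "1 0 0 0 0"

```text
clock: 5.0
eef_pos: [616.4, 56.5, 141.6]
tool_rot: [-3.142, -0.0, -0.276]
force: [-0.1, -0.0, 3.4]
width: 13.4
gripper_force: 59.2
```

Gripped at 13.4 mm. Lifting 95 mm.

Emit:
play_rows --pt "1 0 0 -0.7 0" --pt "1 0 0 -1.5 0" --pt "1 0 0 -2.5 0" --pt "1 0 0 -3.7 0" --pt "1 0 0 -5 0" --pt "1 0 0 -6.5 0" --pt "1 0 0 -8 0" --pt "1 0 0 -9.2 0" --pt "1 0 0 -10 0" --pt "1 0 0 -10 0"

```text
clock: 6.0
eef_pos: [617.0, 56.7, 242.9]
tool_rot: [-3.14, -0.002, -0.277]
force: [0.5, -0.4, -3.6]
width: 13.3
gripper_force: 58.5
```

```bash
python3 - <<'E'
from h import *
go(616,56,240,164.2)
im,d,P=wcloud(); save("w2",im)
E
```

```text
pos [617.   56.7 242.9] yaw -15.8 rot [-3.14e+00 -2.00e-03 -2.77e-01] q [-0.2   0.6   0.1   1.63 -0.07  0.92 -1.92] t 6.0
move cm [-0.08  0.09  0.29] spin 180.0
```

View pics/w2.png

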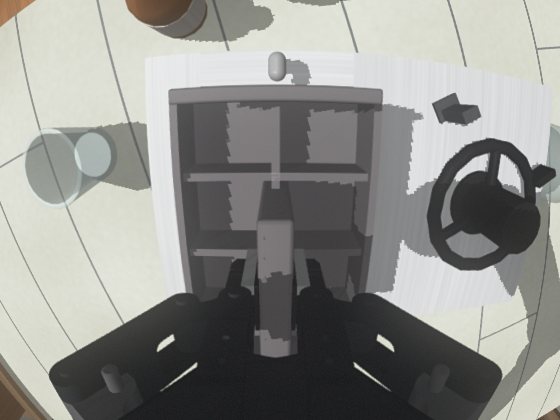

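The tray is held squarely and level, with its guard edge at (275,95) and clear of the spout (277,65). Turning it.

Emit:
play_rows --pt "1 0 0 0 -3" --pt "1 0 0 0 -8" --pt "1 0 0 0 -15" --pt "1 0 0 0 -23" --pt "1 0 0 0 -31" --pt "1 0 0 0 -39" --pt "1 0 0 0 -47" --pt "1 0 0 0 -54" --pt "1 0 0 0 -60" --pt "1 0 0 0 -60"

```text
clock: 7.05
eef_pos: [615.7, 56.3, 240.3]
tool_rot: [-3.14, 0.001, 0.771]
force: [1.0, 0.1, -3.7]
width: 13.1
gripper_force: 58.5
```

Emit:
play_rows --pt "1 0 0 0 -3" --pt "1 0 0 0 -8" --pt "1 0 0 0 -15" --pt "1 0 0 0 -23" --pt "1 0 0 0 -31" --pt "1 0 0 0 -39" --pt "1 0 0 0 -47" --pt "1 0 0 0 -54" --pt "1 0 0 0 -60" --pt "1 0 0 0 -60"

```text
clock: 8.05
eef_pos: [615.9, 56.2, 240.6]
tool_rot: [-3.14, -0.0, 1.816]
force: [0.5, -0.2, -3.3]
width: 13.1
gripper_force: 58.5
```

Emit:
play_rows --pt "1 0 0 0 -3" --pt "1 0 0 0 -8" --pt "1 0 0 0 -15" --pt "1 0 0 0 -23" --pt "1 0 0 0 -31" --pt "1 0 0 0 -39" --pt "1 0 0 0 -47" --pt "1 0 0 0 -54" --pt "1 0 0 0 -60" --pt "1 0 0 0 -60"

```text
clock: 9.05
eef_pos: [616.0, 56.2, 240.6]
tool_rot: [-3.141, -0.001, 2.861]
force: [0.1, 0.0, -2.9]
width: 13.4
gripper_force: 58.5
```

```bash
python3 - <<'E'
from h import *
go(616,56,240,164.2)
im,d,P=wcloud(); save("w3",im)
np.savez("w3.npz",im=im,d=d,P=P)
im,d=ctrl.get_image("top"); Q=cloud("top",d); save("t3",cv2.resize(im[130:330,150:450],None,fx=2.6,fy=2.6))
c=np.array([616,56]);t=np.radians(-15.8);A=np.array([[np.cos(t),-np.sin(t)],[np.sin(t),np.cos(t)]])
for n,D,X in(("wrist",0,P),("top",0,Q)):
    L=(X[...,:2]-c)@A; Z=X[...,2]
    for a,b,k in((203,217,"rim"),(234,247,"guard"),(106,114,"topface")):
        m=(abs(L[...,0])<125)&(abs(L[...,1])<(60 if k!="topface" else 400))&(Z>a)&(Z<b)
        if m.sum()>5:q=L[m];print(n,k,m.sum(),np.percentile(q,[0,2,98,100],axis=0).round(1).tolist())
E
```

```text
pos [616.   56.2 240.6] yaw 163.9 rot [-3.141e+00 -1.000e-03  2.861e+00] q [ 0.3   0.7  -0.76  1.61  0.53  1.05  0.68] t 9.05
move cm [-0.   -0.02  0.06] spin -0.3
wrist rim 7616 [[-86.0, -49.6], [-79.1, -48.7], [17.1, 50.5], [26.0, 51.6]]
wrist guard 4888 [[-85.4, -39.0], [-85.1, -36.2], [-7.5, 38.3], [27.9, 41.1]]
wrist topface 42058 [[-120.6, -276.0], [-118.3, -265.4], [108.4, 102.4], [121.3, 106.4]]
top rim 115 [[-87.6, -33.7], [-87.5, -24.1], [-30.2, 49.5], [-27.9, 49.8]]
top guard 96 [[-86.5, -31.8], [-86.4, -29.3], [-80.6, 38.2], [-80.6, 39.5]]
top topface 4272 [[-121.5, -390.3], [-118.7, -342.4], [116.1, 100.1], [118.7, 104.0]]
```

View pics/w3.png

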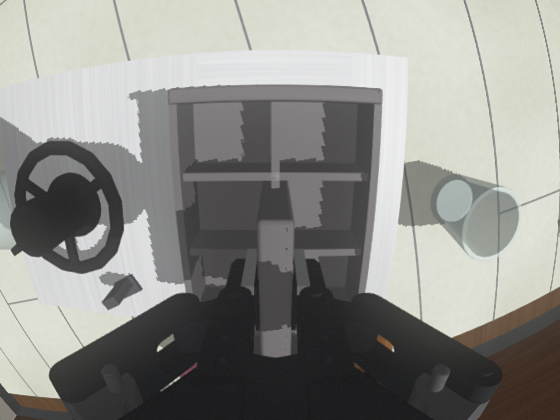

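The guard now points to the front. The tray is about 2 mm forward of the well centre, so I correct that while lowering.

Emit:
play_rows --pt "1 -0.2 -0.05 0.7 -0.3" --pt "1 -0.2 -0.05 1.7 -0.3" --pt "1 -0.2 -0.05 2.9 -0.3" --pt "1 -0.2 -0.05 4 -0.3" --pt "1 -0.2 -0.05 5 -0.3" --pt "1 -0.2 -0.05 5.8 -0.3" --pt "1 -0.2 -0.05 6.4 -0.3" --pt "1 -0.2 -0.05 6.8 -0.3" --pt "1 -0.2 -0.05 7.1 -0.3" --pt "1 -0.2 -0.05 7.3 -0.3"

```text
clock: 10.15
eef_pos: [618.2, 55.6, 168.3]
tool_rot: [3.141, 0.0, 2.87]
force: [-0.6, -0.0, -3.1]
width: 13.1
gripper_force: 58.6
```

Emit:
play_rows --pt "1 0 0 0.3 0" --pt "1 0 0 0.6 0" --pt "1 0 0 0.9 0" --pt "1 0 0 1.2 0" --pt "1 0 0 1.4 0" --pt "1 0 0 1.4 0"

```text
clock: 10.75
eef_pos: [617.8, 55.5, 153.9]
tool_rot: [-3.141, -0.001, 2.87]
force: [-0.5, 0.3, -3.3]
width: 13.6
gripper_force: 58.6
```

Emit:
play_rows --pt "1 0 0 0.3 0" --pt "1 0 0 0.6 0" --pt "1 0 0 0.8 0" --pt "1 0 0 1.0 0" --pt "1 0 0 1.1 0" --pt "1 0 0 1.2 0" --pt "1 0 0 1.2 0"

```text
clock: 11.45
eef_pos: [618.0, 55.5, 142.2]
tool_rot: [-3.142, -0.0, 2.87]
force: [0.3, 0.3, -1.9]
width: 13.2
gripper_force: 58.6
```

Emit:
play_rows --pt "1 0 0 0.1 0" --pt "1 0 0 0.1 0" --pt "0.8 0 0 0.1 0" --pt "0.6 0 0 0.1 0" --pt "0.4 0 0 0.1 0" --pt "0 0 0 0.1 0" --pt "0 0 0 0.1 0" --pt "0 0 0 0.1 0" --pt "0 0 0 0.1 0" --pt "0 0 0 0.1 0"

```text
clock: 12.45
eef_pos: [618.1, 55.6, 141.3]
tool_rot: [-3.142, 0.0, 2.87]
force: [0.3, -0.4, -0.5]
width: 85.3
gripper_force: 0.0
```

Emit:
play_rows --pt "0 0 0 -2 0" --pt "0 0 0 -5 0" --pt "0 0 0 -9 0" --pt "0 0 0 -13 0" --pt "0 0 0 -15.5 0" --pt "0 0 0 -16 0" --pt "0 0 0 -16 0"

```text
clock: 13.15
eef_pos: [618.2, 55.6, 301.9]
tool_rot: [3.141, 0.001, 2.87]
force: [-0.6, 0.3, -0.7]
width: 85.2
gripper_force: 0.0
```

```bash
python3 - <<'E'
from h import *
im,d,P=wcloud(); save("w4",im)
c=np.array([616,56]);t=np.radians(-15.8);A=np.array([[np.cos(t),-np.sin(t)],[np.sin(t),np.cos(t)]])
L=(P[...,:2]-c)@A; Z=P[...,2]
for a,b,k,w in((146,154,"fin",45),(138,145,"guard",130),(106,113,"rim+top",46)):
    m=(d>0)&(abs(L[...,0])<100)&(abs(L[...,1])<w)&(Z>a)&(Z<b)
    print(k,m.sum(),Z[m].mean().round(2),np.percentile(L[m],[0,2,98,100],axis=0).round(1).tolist())
# hub frame
h=np.array([566,-121.2])
m=(d>0)&(np.hypot(*(np.moveaxis(P[...,:2]-h,-1,0)))<35)&(abs(Z-180)<3); 
if m.sum()>20: print("hub",cv2.minAreaRect(P[m][:,:2].astype(np.float32)),Z[m].mean())
r=np.hypot(P[...,0]-h[0],P[...,1]-h[1]); an=np.degrees(np.arctan2(P[...,1]-h[1],P[...,0]-h[0]))
m=(d>0)&(r>66)&(r<81)&(Z>135)&(Z<147)&(abs(an)<160); print("ptr",m.sum(),np.percentile(an[m],[5,25,50,75,95]),np.median(Z[m]),np.percentile(r[m],98))
m=(d>0)&(r>80)&(r<98)&(Z>142)&(Z<152); print("clip",m.sum(),np.percentile(an[m],[1,25,50,75,99]),np.percentile(r[m],[2,98]),P[m].mean(0))
w=np.load("w1.npz");P=w["P"];Z=P[...,2];r=np.hypot(P[...,0]-h[0],P[...,1]-h[1]); an=np.degrees(np.arctan2(P[...,1]-h[1],P[...,0]-h[0]))
m=(r>66)&(r<81)&(Z>135)&(Z<147)&(an<-30); print("w1 ptr",m.sum(),np.percentile(an[m],[5,25,50,75,95]))
m=(r>80)&(r<98)&(Z>142)&(Z<152); print("w1 clip",m.sum(),np.percentile(an[m],[1,25,50,75,99]),np.percentile(r[m],[2,98]),P[m].mean(0))
go(565.5,-121.2,300,33)
E
```

```text
fin 1243 149.74 [[-35.4, -5.3], [-34.5, -5.2], [32.6, 7.8], [98.0, 8.2]]
guard 765 141.06 [[-83.2, -39.6], [-82.8, -37.7], [97.7, 38.8], [100.0, 40.5]]
rim+top 2721 109.09 [[-100.0, -46.0], [-99.4, -45.7], [99.2, 44.0], [100.0, 45.9]]
hub ((565.30908203125, -120.85809326171875), (43.801212310791016, 42.01026153564453), 57.99288558959961) 179.63569750331652
ptr 67 [-79.78677739 -78.51116457 -76.70286751 -75.07625243 -73.85733039] 143.57623111380593 79.22934781750433
clip 158 [ 7.02540897 10.73114682 13.59324646 16.61806284 17.72301826] [83.54455403 93.38833222] [ 651.23801476 -101.50419078  146.74523632]
w1 ptr 102 [-79.3131379  -77.52310891 -74.7747183  -73.93794358 -73.45817375]
w1 clip 206 [ 7.29232619 10.09632753 12.97129115 15.71834071 17.51374881] [84.17373725 94.04819241] [ 653.17157091 -101.29764221  147.17100668]
pos [617.6  55.2 300.5] yaw 164.5 rot [-3.141e+00 -1.000e-03  2.870e+00] q [ 0.32  0.64 -0.79  1.53  0.48  1.17  0.74] t 13.2
move cm [  0.29 -18.39   0.07] spin 131.5
```

View pics/w4.png

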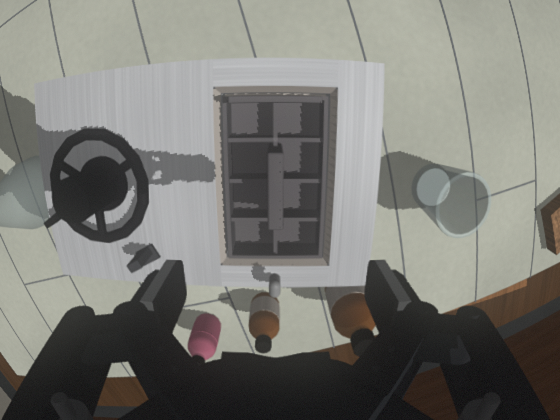

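Tray is home: fin top 149.7 and guard face at -83. The pointer is at -76.5° and the clip at 12.4° in the world frame, so the wheel needs about +89°. Moving to the hub.

Emit:
play_rows --pt "0 0 -2 0 7" --pt "0 0 -4 0 15" --pt "0 0.1 -7 0 23" --pt "0 0.1 -10 0 31" --pt "0 0.2 -13 0 39" --pt "0 0.2 -15 0 47" --pt "0 0.3 -17 0 55" --pt "0 0.3 -18.4 0 63" --pt "0 0.3 -18.4 0 71" --pt "0 0.3 -18.4 0 72"

```text
clock: 14.2
eef_pos: [564.7, -121.5, 299.5]
tool_rot: [-3.138, -0.0, 1.611]
force: [-0.5, 0.6, -0.2]
width: 85.5
gripper_force: 0.0
```

Emit:
play_rows --pt "0 0 0 0 8" --pt "0 0 0 0 16" --pt "0 0 0 0 24" --pt "0 0 0 0 32" --pt "0 0 0 0 40" --pt "0 0 0 0 48" --pt "0 0 0 0 55" --pt "0 0 0 0 60" --pt "0 0 0 0 60"

```text
clock: 15.1
eef_pos: [565.4, -120.2, 300.1]
tool_rot: [-3.14, 0.002, 0.57]
force: [-0.4, 0.0, -0.4]
width: 85.8
gripper_force: 0.0
```

```bash
python3 - <<'E'
from h import *
im,d,P=wcloud();Z=P[...,2];h=np.array([565.3,-121])
m=(d>0)&(np.hypot(P[...,0]-h[0],P[...,1]-h[1])<35)&(abs(Z-180)<4)
print(m.sum(),cv2.minEnclosingCircle(P[m][:,:2].astype(np.float32)),Z[m].mean())
go(565.3,-121,172,32.5)
E
```

```text
2326 ((566.2520751953125, -121.45125579833984), 21.73438262939453) 179.81700827083392
pos [ 565.5 -120.3  300.3] yaw 32.7 rot [-3.14e+00  2.00e-03  5.71e-01] q [ 0.29  0.48 -0.2   1.66  0.11  1.01 -0.95] t 15.15
move cm [-0.04  0.07 12.83] spin 0.2
```

Emit:
play_rows --pt "0 0 0.1 4 0" --pt "0 0 0.1 8 0" --pt "0 0 0.1 10.5 0" --pt "0 0 0.1 12 0" --pt "0 0 0.1 12.9 0" --pt "0 0 0.1 12.9 0" --pt "0 0 0.1 12.9 0"

```text
clock: 15.85
eef_pos: [566.9, -121.7, 172.8]
tool_rot: [3.141, -0.001, 0.568]
force: [0.3, 0.3, 1.3]
width: 85.3
gripper_force: 0.0
```

Emit:
play_rows --pt "0.4 0 0 0 0" --pt "1 0 0 0 0" --pt "1 0 0 0 0" --pt "1 0 0 0 0" --pt "1 0 0 0 0" --pt "1 0 0 0 0" --pt "1 0 0 0 0"

```text
clock: 16.55
eef_pos: [566.9, -122.0, 173.3]
tool_rot: [3.14, -0.001, 0.567]
force: [-1.3, 0.2, 5.3]
width: 43.0
gripper_force: 60.4
```

Emit:
play_rows --pt "1 0 0 0 -4" --pt "1 0 0 0 -9" --pt "1 0 0 0 -14" --pt "1 0 0 0 -19" --pt "1 0 0 0 -24" --pt "1 0 0 0 -29" --pt "1 0 0 0 -34" --pt "1 0 0 0 -39" --pt "1 0 0 0 -44" --pt "1 0 0 0 -45"

```text
clock: 17.55
eef_pos: [566.6, -121.8, 173.3]
tool_rot: [3.141, -0.0, 1.354]
force: [-2.9, 0.4, 6.7]
width: 42.7
gripper_force: 60.5
```

Emit:
play_rows --pt "1 0 0 0 -4" --pt "1 0 0 0 -9" --pt "1 0 0 0 -14" --pt "1 0 0 0 -19" --pt "1 0 0 0 -24" --pt "1 0 0 0 -29" --pt "1 0 0 0 -34" --pt "1 0 0 0 -39" --pt "1 0 0 0 -44" --pt "1 0 0 0 -44"

```text
clock: 18.55
eef_pos: [566.2, -121.9, 173.3]
tool_rot: [-3.141, 0.0, 2.122]
force: [-2.9, -0.1, 8.0]
width: 42.2
gripper_force: 60.7
```

Emit:
play_rows --pt "1 0 0 0 0" --pt "1 0 0 0 0"

```text
clock: 18.75
eef_pos: [566.2, -121.8, 173.3]
tool_rot: [-3.141, 0.001, 2.12]
force: [-3.5, 0.0, 7.6]
width: 42.7
gripper_force: 60.7
```

```bash
cat > m.py <<'E'
from h import *
im,d,P=wcloud();Z=P[...,2];h=np.array([565.8,-121.2])
r=np.hypot(P[...,0]-h[0],P[...,1]-h[1]); an=np.degrees(np.arctan2(P[...,1]-h[1],P[...,0]-h[0]))
for n,a,b,z0,z1 in(("ptr",66,81,137,147),("clip",82,97,142,152)):
    m=(d>0)&(r>a)&(r<b)&(Z>z0)&(Z<z1)&(abs(an-12)<40)
    print(n,m.sum(),np.percentile(an[m],[0,2,50,98,100]).round(1) if m.sum() else "")
import sys
if len(sys.argv)>1: save(sys.argv[1],im)
E
python3 m.py w5
```

```text
ptr 229 [ 8.7  9.4 14.6 15.7 16. ]
clip 170 [13.4 14.1 16.4 17.5 17.8]
```

View pics/w5.png

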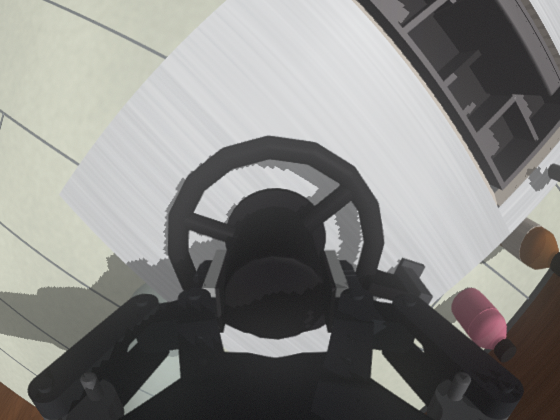

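The picture shows the pointer meeting the clip at about (405,285); the pointer's middle is at 12.4°, matching the clip. Releasing and rising to check.

Emit:
play_rows --pt "0.4 0 0 0 0" --pt "0 0 0 0 0" --pt "0 0 0 0 0" --pt "0 0 0 0 0" --pt "0 0 0 0 0" --pt "0 0 0 -2 0" --pt "0 0 0 -6 0" --pt "0 0 0 -10 0" --pt "0 0 0 -14 0" --pt "0 0 0 -14 0"

```text
clock: 19.8
eef_pos: [569.5, -121.1, 317.9]
tool_rot: [3.133, 0.007, 2.12]
force: [0.5, 0.5, 0.7]
width: 85.8
gripper_force: 0.0
```

Emit:
play_rows --pt "0 0 0 0 8" --pt "0 0 0 0 16" --pt "0 0 0 0 24" --pt "0 0 0 0 32" --pt "0 0 0 0 40" --pt "0 0 0 0 40" --pt "0 0 0 0 40"

```text
clock: 20.5
eef_pos: [566.2, -121.6, 311.9]
tool_rot: [-3.141, 0.0, 1.425]
force: [0.4, 0.2, -0.0]
width: 85.2
gripper_force: 0.0
```

```bash
python3 m.py; python3 - <<'E'
from h import *
im,d=ctrl.get_image("top"); P=cloud("top",d)
save("t6",cv2.resize(im[130:330,150:450],None,fx=2.6,fy=2.6,interpolation=cv2.INTER_CUBIC)); print(ctrl.read_state()["eef_pos"])
E
```

```text
ptr 152 [ 8.8  9.4 12.9 15.5 15.8]
clip 207 [ 6.7  7.1 12.4 17.1 17.6]
[ 566.3145831  -121.68986438  312.0388458 ]
```

View pics/t6.png

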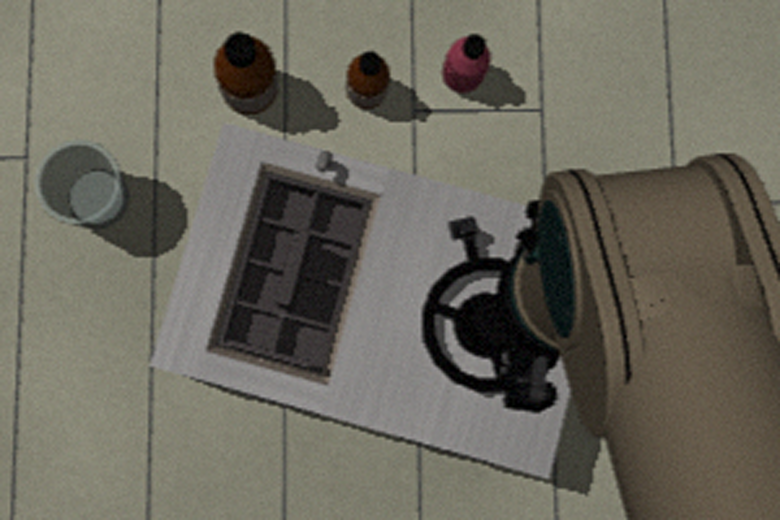

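Pointer at 12.3° against the clip at 12.2°. Tumbler and bottles are at unchanged pixels. The arm hides the decanter from the top camera, so I check it from the scene camera and then hand in.

```bash
python3 - <<'E'
from h import *
im,d=ctrl.get_image("scene"); P=cloud("scene",d); o=np.load("scene.npz")["im"]
r=ctrl.trace("scene","decanter")
ok=False
if r:
    m=r[0]["pixels"]&(d>0); print(r[0]["confidence"],np.round(r[0]["bbox"]),np.median(P[m],0).round(),np.percentile(P[m],98,axis=0).round())
    ok=np.abs(np.percentile(P[m],98,axis=0)-[604,-265,198]).max()<12
print(ok)
if ok: print(ctrl.finish_job())
else: save("s7",cv2.resize(im[80:320,120:400],None,fx=2.5,fy=2.5))
E
```

```text
0.86 [173. 115. 209. 189.] [ 567. -296.   97.] [ 603. -266.  198.]
True
the job is handed in; nothing more can be done
None
```

The job is handed in, though no verdict came back: the tray is turned and home with its guard at the front, the pointer reads 12.3° against the clip's 12.2°, and the glassware and dropper bottle show no movement.

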